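Bolt the laundry supply chest

TASK

Lock the hatch of the white supply chest: slide its barrel bolt across by the red-knobbed handle until the handle meets the notch in the brass strip, then turn the handle all the way down into the notch and let go. Be gentle: feel for the notch and do not force the handle against the strip; leave the jar and the carton that stand on the chest where they are.

Things in the scene. Friction and masses are not known exactly. Their poses are not given: they have to be found in the camera images.
- chest: low white steel chest fixed on the table, 280 (x) x 400 (y) x 90 mm high; origin at the centre of its underside, z up. On its flat top, along its y axis, lies a barrel bolt: a 16 mm steel rod, which slides towards +y into the keeper staple. All chest x, y, z below are in this frame.
- rod_axis (a point): point on the rod's axis: chest x = 20, y = 0, z = 122 mm (32 mm above the chest top). Two steel guides and the staple, at chest y = -78, 70 and 118 mm, straddle the rod; they are 28 mm wide in x and rise 44 mm above the chest top.
- staple (a point): centre of the keeper staple, on the rod's axis at chest y = 118 mm. The rod's tip is 33 mm short of it at zero travel and through it after 45 mm.
- strip: brass strip, 8 mm thick, standing on the chest top parallel to the rod; origin on the chest top at chest x = -15, y = 0, z = 90 mm. From -y to +y it is 46 mm tall for 90 mm, then has a notch 13 mm wide, then is 56 mm tall for 50 mm. In the notch the handle can lie level. The notch is adjusted and clamped anywhere from 50 to 74 mm of bolt travel: not measured, to be seen or felt.
- lever: the handle: a 9 mm steel stem ending in a red crossbar knob, a cylinder 16 mm across and 30 mm long along chest y; origin at the knob's centre, 70 mm from the rod's axis; z points along the stem away from the rod. Pinched by its ends from above, it pivots between the pads as it turns. Never press it on the strip with over 40 N; a push at the knob bears on the strip 2.1-fold.
- bolt (a joint): travel of the bolt in m towards chest +y: 0 = drawn back, 0.095 = end of range. The handle stands at chest y = -0.045 + this. Sliding takes about 5 N; it stays where it is left.
- handle (a joint): angle of the handle in rad: 0 = upright, positive leans to chest -x (over the strip), 1.571 = level, fully down, end of range. Stiff, 1.2 N at the knob, stays where left. Knob: chest x = 0.02 - 0.07 sin, z = 0.122 + 0.07 cos. It rests on the strip's 46 mm part at about 1.03; slid on towards +y it meets the side of the taller part just when over the notch, and can then go down.
- soap_jar: small white soap jar with a blue cap, 48 mm across, 60 mm tall, standing on the chest behind the bolt; a bystander, origin at the centre of its underside
- starch_box: small green carton 45 x 80 x 30 mm lying on the chest behind the bolt; a bystander, origin at the centre of its underside

How it is judged (in metres and radians):
On the way, in this order (a step that is already met when the one before it is completed fails the run):
1. the bolt is slid across, into the keeper staple, its handle not yet down (value of joint bolt above 0.043 m and value of joint handle below 1.25 rad), for 0.1 s.
2. the handle is turned down into the notch (value of joint bolt above 0.043 m and value of joint handle above 1.45 rad), for 0.2 s.
At the end, for the whole second after the job is handed in: the bolt is at least 43 mm across and its handle lies down in the notch (handle joint above 1.45 rad), at rest and released (all of step 2 and velocity of joint handle between -0.05 and 0.05 rad/s and velocity of joint bolt between -0.01 and 0.01 m/s); the robot touches nothing.
It fails at once if the handle is forced against the brass strip (over 40 N) (contact force between lever and strip above 40 N).
It fails at once if the jar or the carton on the chest is displaced by more than 30 mm (distance of any of soap_jar, starch_box from where it was at the start of the episode above 0.03 m).
It also fails if it takes over 58 s, if anything falls off the work surface, if the arm or the gripper's body presses on something with over 40 N, if the wrist force passes 120 N, or if a joint passes its speed limit or range.

ROBOT

A 6-joint arm with a two-finger parallel gripper is mounted at the origin on the work surface. World frame = base frame: x ahead of the robot, y to its left, z up, the work surface at z = 0. Lengths are in m, angles in degrees, forces in N, time in s.
With the tool pointing down it reaches from about 0.3 to 0.75 m from the base axis. Payload 8.5 kg.
Tool frame: the origin (TCP) lies at the very end of the fingers, on their centre line; the grasp point (between the pads) lies 19 mm behind it (env.hold_point_z is the distance from the TCP to the grasp point, in m); z points along the fingers, y is the line along which they close (so a half turn about z gives the same grasp; the last joint's range is limited). The gripper opens to 85 mm and grips with 20 to 120 N. Pads are 22 mm wide; open, the fingers measure 114 mm over their backs; the gripper's body (76 mm by 85 mm) begins 54 mm behind the grasp point. The pads swing forward as they close: fully open they stand 13 mm farther back than shut.
Start: joints at [52.179, 21.807, 74.336, -0, 83.858, -12.336], TCP at [0.237, 0.496, 0.231] pointing down, gripper open.
Joint ranges: [-178.18, 178.18], [-50.72, 133.34], [12.68, 142.11], [-81.47, 261.47], [9.98, 163.14], [-165.26, 165.26]. Speed limits (degrees/s): [136.94, 136.94, 180, 180, 180, 180].

INTERFACE

Orientations are given as a 3x3 rotation matrix whose columns are the frame's x, y, z axes.
In Python, from rig import env, optics gives the robot as it stands.
- The arm moves only by the shell command python3 -m jog 'ROWS' [OPENING] [FORCE]. ROWS is JSON, a list of rows, each an object with "linear": the shift along the tool's x, y, z in units of 40 mm (1.0 is 40 mm), a list of three; "roll": the turn about the tool's z in units of 5 degrees (1.0 is 5 degrees). A call has 1 to 12 rows; each row shifts and turns the commanded pose from where the row before left it, along the tool's axes as they then stand; what a row does not reach is not made up. A row lasts 1/12 s, in which the tool goes at most 41.7 mm and 7.16 degrees, less where a joint would pass 70% of its speed; a pose out of reach is approached as far as the arm can. A call is refused whole if a number of a shift passes 1 or a number of a turn 1, either way. A call with a gripper value outside its range is refused whole. OPENING is the opening, from -1 (shut) to 1 (fully open), set as the call begins (- or left out, the last holds). The fingers move at their own pace and stop on an object; FORCE is the grip in N (left out, the last holds). Time passes only in rows, so rows that do not move let the fingers close. It gives the time, the measured TCP pose, the force, the opening and the grip force at its end, in the units of the state.
- env.observe(): the state, without advancing time (a new reading comes with each control period).
- optics.get_image(name): name is "side" or "top"; returns the picture (480x640x3 uint8, red, green, blue); there is no depth.
- optics.calibration(name): a dict with "fov_y" (degrees; the focal length in pixels is half the picture's height over the tangent of half this angle, whatever the lens; pixels are square), "cx", "cy" (the principal point, pixels), "T" (4x4, takes a point from camera to world coordinates). Camera axes: x right, y down, z forward; pixel columns grow to the right and rows downward; lengths in m; the calibration is good to about 2 mm. A picture is of the moment at which its call begins. calibration takes no time and is no camera call.
- env.close_job(): hands the job in; it is judged then, once.
The state is a dict: "time_s": time; "q": joint angles; "qvel": joint speeds; "joint_efforts": joint torques, N m; "position": TCP position; "tool_rot": TCP orientation; "ft_force": force on the tool from outside, world axes, zero at the start; "wrist_torque": the same for the moment, N m; "grip_width": finger opening in m; "gripper_force": force on a finger pad.
Only numpy, scipy, OpenCV 4.12 (cv2) and the standard library are available. Lean on these libraries where they do the work, as an engineer would, in place of code of your own. Each camera call takes 0.05 s, during which the arm holds its last target. There are 200 camera calls.

## Working session

There is one attempt and no reset: what is moved stays moved. The work goes in short steps, Python scripts to look and compute and a shell command to move; the robot and the scene stay as the last step left them, time stands still between calls to the robot, and variables do not carry over. Pictures are saved under pics/ and viewed, at most 10 in all, crops included, and the job is handed in when it is done.

```bash
mkdir -p pics; python3 - <<'E'
from rig import env, optics
import cv2
for n in("side","top"):
    cv2.imwrite(f"pics/{n}0.png",cv2.cvtColor(optics.get_image(n),cv2.COLOR_RGB2BGR)); print(n,optics.calibration(n))
print(env.observe(),env.hold_point_z)
E
```

```text
side {'fov_y': 50.327089500412555, 'cx': 320.5070539913401, 'cy': 236.25414099127968, 'T': array([[-0.84198399, -0.32126003,  0.43342237,  0.31194771],
       [-0.53950053,  0.49920216, -0.67803863,  0.5388938 ],
       [ 0.00146133, -0.80472927, -0.59364018,  0.58693459],
       [ 0.        ,  0.        ,  0.        ,  1.        ]])}
top {'fov_y': 45.01260082961907, 'cx': 313.44807454954406, 'cy': 239.09842858611668, 'T': array([[ 2.10896606e-02, -9.83725632e-01,  1.78435161e-01,
         5.29918610e-01],
       [-9.99445850e-01, -1.61468773e-02,  2.91079219e-02,
         5.66161733e-04],
       [-2.57530382e-02, -1.78950157e-01, -9.83521033e-01,
         8.40424984e-01],
       [ 0.00000000e+00,  0.00000000e+00,  0.00000000e+00,
         1.00000000e+00]])}
{'time_s': 0.1, 'q': array([ 5.21811539e+01,  2.18378060e+01,  7.43813602e+01,  2.32280664e-03,
        8.38564376e+01, -1.23377462e+01]), 'qvel': array([-0.03519087, -0.12225579, -0.05067176,  0.04060468, -0.02347147,
       -0.04254976]), 'joint_efforts': array([ 3.79751291e-03, -4.49223697e+01, -2.31655079e+01, -1.57935083e-04,
        3.72156675e-03, -5.36640607e-05]), 'position': array([0.23646019, 0.49628069, 0.23076159]), 'tool_rot': array([[-9.02725234e-01,  4.30216741e-01, -8.40936384e-04],
       [ 4.30217442e-01,  9.02724718e-01, -1.01765557e-03],
       [ 3.21321597e-04, -1.28044887e-03, -9.99999129e-01]]), 'ft_force': array([ 0.30859256, -0.35325731,  0.6393914 ]), 'wrist_torque': array([-0.02326427, -0.01263402,  0.02878154]), 'gripper_force': 0.0, 'grip_width': 0.08517648981964725} 0.0187
```

View pics/side0.png

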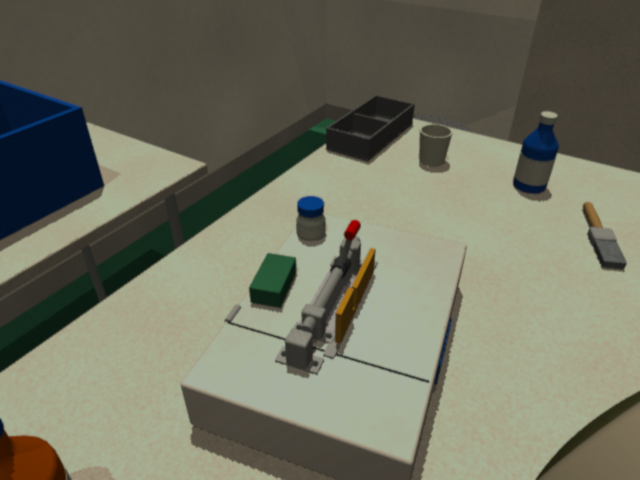

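View pics/top0.png

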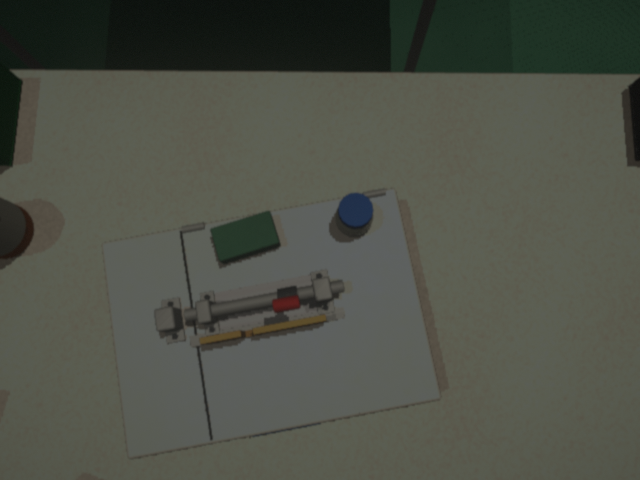

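The side view shows the chest with the red knob at (352,229), the brass strip from (340,335) to (372,252), and the jar and carton behind the bolt. In the top view the chest corners are near (104,242), (395,190), (439,399) and (130,456), the knob is at (287,304), and the notch is at about (246,334).

```bash
cat > h.py <<'E'
from rig import env, optics
import numpy as np, cv2
def ray(n,p):
    c=optics.calibration(n); f=240/np.tan(np.radians(c["fov_y"]/2)); T=c["T"]
    d=T[:3,:3]@np.array([(p[0]-c["cx"])/f,(p[1]-c["cy"])/f,1.]); return T[:3,3],d/np.linalg.norm(d)
def plane(n,p,z):
    o,d=ray(n,p); return o+d*(z-o[2])/d[2]
def tri(p,q):
    a,u=ray("side",p); b,v=ray("top",q)
    s,t=np.linalg.lstsq(np.c_[u,-v],b-a,rcond=None)[0]; A=a+s*u;B=b+t*v
    return (A+B)/2,np.linalg.norm(A-B)
def red(im):
    h=cv2.cvtColor(im,cv2.COLOR_RGB2HSV); m=(((h[...,0]<5)|(h[...,0]>174))&(h[...,1]>190)&(h[...,2]>70)).astype(np.uint8)
    n,l,s,c=cv2.connectedComponentsWithStats(m); i=1+s[1:,4].argmax(); return c[i],s[i]
E
python3 - <<'E'
from h import *
np.set_printoptions(precision=4,suppress=True)
S,Tp=cv2.cvtColor(cv2.imread("pics/side0.png"),4),cv2.cvtColor(cv2.imread("pics/top0.png"),4)
C=[plane("top",p,.09) for p in[(104,242),(395,190),(439,399),(130,456)]]
print(np.array(C)); 
for i in range(4): print(np.linalg.norm(C[i]-C[i-1]))
yv=(C[0]-C[1]+C[3]-C[2]); yaw=np.arctan2(-yv[0],yv[1]); o=np.mean(C,0); print("yaw",np.degrees(yaw),o)
r1,r2=red(S),red(Tp); print(r1,r2); k,e=tri(r1[0],r2[0]); print("knob",k,e)
R=np.array([[np.cos(yaw),-np.sin(yaw)],[np.sin(yaw),np.cos(yaw)]])
loc=lambda p:np.r_[(p[:2]-o[:2])@R,p[2]]
print("knob chest",loc(k))
h=cv2.cvtColor(Tp,cv2.COLOR_RGB2HSV); m=((h[...,0]>10)&(h[...,0]<25)&(h[...,1]>130)&(h[...,2]>60)).astype(np.uint8); m[:,:150]=0;m[:,400:]=0
n,l,s,c=cv2.connectedComponentsWithStats(m)
for i in range(1,n):
    if s[i,4]>60:
        ys,xs=np.where(l==i); a,b=xs.argmin(),xs.argmax()
        for j in(a,b):
            for z in(.136,.146): print(xs[j],ys[j],z,loc(plane("top",(xs[j],ys[xs==xs[j]].mean()),z)))
cv2.imwrite("pics/z1.png",np.hstack([cv2.resize(Tp[270:360,190:340],(0,0),fx=2.6,fy=2.6,interpolation=2),cv2.resize(S[230:320,320:470],(0,0),fx=2.6,fy=2.6)])[...,::-1])
E
```

```text
[[ 0.6576  0.301   0.09  ]
 [ 0.7344 -0.0845  0.09  ]
 [ 0.4659 -0.1382  0.09  ]
 [ 0.3884  0.245   0.09  ]]
0.274965294658545
0.3931434815877219
0.27372927256599766
0.3909791011785539
yaw 11.350798710544982 [0.5616 0.0808 0.09  ]Traceback (most recent call last):
  File "<stdin>", line 8, in <module>
  File "h.py", line 14, in red
    n,l,s,c=cv2.connectedComponentsWithStats(m); i=1+s[1:,4].argmax(); return c[i],s[i]
                                                     ~~~~~~~~~~~~~~^^
ValueError: attempt to get argmax of an empty sequence
```

```bash
python3 - <<'E'
s=open('h.py').read(); i=s.index("    h=cv2.cvtColor(im"); j=s.index("    n,l,s,c")
open('h.py','w').write(s[:i]+"    a=im.astype(int); m=((a[...,0]>70)&(a[...,0]>2.5*a[...,1])&(a[...,0]>2.5*a[...,2])).astype(np.uint8); m[400:]=0; m[:,:140]=0\n"+s[j:])
E
cat > m1.py <<'E'
from h import *
np.set_printoptions(precision=4,suppress=True)
S,Tp=[cv2.cvtColor(cv2.imread(f"pics/{n}0.png"),cv2.COLOR_BGR2RGB) for n in("side","top")]
yaw=np.radians(11.35); o=np.array([.5616,.0808])
r1,r2=red(S),red(Tp); print(r1,r2); k,e=tri(r1[0],r2[0]); print("knob",k,e)
R=np.array([[np.cos(yaw),-np.sin(yaw)],[np.sin(yaw),np.cos(yaw)]])
loc=lambda p:np.r_[(p[:2]-o)@R,p[2]]
print("knob chest",loc(k), Tp[333,270],S[280,365])
a=Tp.astype(int); m=((a[...,0]>1.8*a[...,2])&(a[...,1]>1.2*a[...,2])&(a[...,0]>1.15*a[...,1])).astype(np.uint8); m[:,:150]=0;m[:,400:]=0
n,l,s,c=cv2.connectedComponentsWithStats(m)
for i in range(1,n):
    if s[i,4]>60:
        ys,xs=np.where(l==i)
        for x in(xs.min(),xs.max()):
            for z in(.136,.146): print(x,z,loc(plane("top",(x,ys[xs==x].mean()),z)))
cv2.imwrite("pics/z1.png",np.hstack([cv2.resize(Tp[270:360,190:340],(0,0),fx=2.6,fy=2.6),cv2.resize(S[250:340,310:460],(0,0),fx=2.6,fy=2.6)])[...,::-1])
E
python3 m1.py
```

```text
(array([352.837 , 227.2444]), array([345, 220,  15,  15, 135], dtype=int32)) (array([285.7277, 302.9787]), array([273, 297,  26,  13, 235], dtype=int32))
knob [0.5743 0.049  0.1933] 0.000358591945567731
knob chest [ 0.0062 -0.0336  0.1933] [56 52 46] [51 35  9]
245 0.136 [-0.0163  0.0243  0.136 ]
245 0.146 [-0.0167  0.023   0.146 ]
325 0.136 [-0.0158 -0.0737  0.136 ]
325 0.146 [-0.0162 -0.0737  0.146 ]
200 0.136 [-0.0138  0.079   0.136 ]
200 0.146 [-0.0142  0.0768  0.146 ]
241 0.136 [-0.0161  0.0292  0.136 ]
241 0.146 [-0.0165  0.0277  0.146 ]
```

View pics/z1.png

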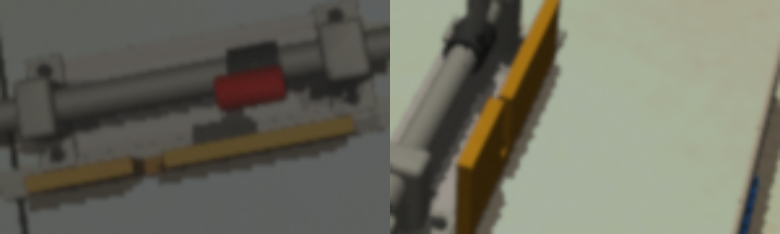

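The knob is at about chest (6, -34) mm with z 193, so the handle leans about 0.2 rad. The notch spans chest y of about 15 to 28 mm, which puts its centre roughly 55 mm of travel ahead of the knob. I'll turn the tool first, then move above the knob.

```bash
python3 -m jog '[{"linear":[0,0,0],"roll":-0.92},{"linear":[0,0,0],"roll":-0.92},{"linear":[0,0,0],"roll":-0.92},{"linear":[0,0,0],"roll":-0.92},{"linear":[0,0,0],"roll":-0.92},{"linear":[0,0,0],"roll":-0.92},{"linear":[0,0,0],"roll":-0.92},{"linear":[0,0,0],"roll":-0.93}]' 1 20
python3 -m jog '[{"linear":[-0.25,-0.52,0],"roll":0},{"linear":[-0.25,-0.52,0],"roll":0},{"linear":[-0.25,-0.52,0],"roll":0},{"linear":[-0.25,-0.52,0],"roll":0},{"linear":[-0.25,-0.52,0],"roll":0},{"linear":[-0.25,-0.52,0],"roll":0},{"linear":[-0.25,-0.52,0],"roll":0},{"linear":[-0.25,-0.52,0],"roll":0},{"linear":[-0.25,-0.52,0],"roll":0},{"linear":[-0.25,-0.52,0],"roll":0},{"linear":[-0.25,-0.52,0],"roll":0},{"linear":[-0.25,-0.52,0],"roll":0}]'
python3 -m jog '[{"linear":[-0.25,-0.52,0],"roll":0},{"linear":[-0.25,-0.52,0],"roll":0},{"linear":[-0.25,-0.52,0],"roll":0},{"linear":[-0.25,-0.52,0],"roll":0},{"linear":[-0.25,-0.52,0],"roll":0},{"linear":[-0.25,-0.52,0],"roll":0},{"linear":[-0.25,-0.52,0],"roll":0},{"linear":[-0.25,-0.52,0],"roll":0},{"linear":[-0.25,-0.52,0],"roll":0},{"linear":[-0.25,-0.52,0],"roll":0},{"linear":[-0.25,-0.52,0],"roll":0},{"linear":[0,0,0],"roll":0}]'
python3 -c "
from rig import env
print(env.observe()['tool_rot'])"
```

```text
time_s: 0.77
position: [0.2365, 0.4963, 0.2309]
tool_rot: [[-0.98, -0.201, -0.001], [-0.201, 0.98, -0.001], [0.001, -0.001, -1.0]]
ft_force: [-0.7, 0.3, -0.2]
grip_width: 0.0852
gripper_force: 0.0
time_s: 1.77
position: [0.4039, 0.2743, 0.2311]
tool_rot: [[-0.98, -0.197, -0.001], [-0.197, 0.98, -0.0], [0.001, -0.0, -1.0]]
ft_force: [0.0, 0.2, 0.6]
grip_width: 0.0853
gripper_force: 0.0
time_s: 2.77
position: [0.5581, 0.0698, 0.2304]
tool_rot: [[-0.981, -0.194, -0.0], [-0.194, 0.981, -0.001], [0.001, -0.001, -1.0]]
ft_force: [-0.5, 0.1, -0.2]
grip_width: 0.0852
gripper_force: 0.0
[[-9.81002630e-01 -1.93993825e-01 -4.85973489e-04]
 [-1.93993418e-01  9.81002522e-01 -7.78682405e-04]
 [ 6.27800796e-04 -6.69613829e-04 -9.99999579e-01]]
```

```bash
python3 -m jog '[{"linear":[-0.15,-0.3,0],"roll":0},{"linear":[-0.15,-0.3,0],"roll":0},{"linear":[0,0,0],"roll":0},{"linear":[0,0,0.3],"roll":0},{"linear":[0,0,0.3],"roll":0},{"linear":[0,0,0.3],"roll":0},{"linear":[0,0,0.3],"roll":0},{"linear":[0,0,0.26],"roll":0},{"linear":[0,0,0],"roll":0},{"linear":[0,0,0],"roll":0}]'
python3 - <<'E'
from h import *
a,b=[optics.get_image(n) for n in("side","top")]
cv2.imwrite("pics/g1.png",np.hstack([cv2.resize(a[150:310,270:430],(400,400)),cv2.resize(b[220:380,210:370],(400,400))])[...,::-1])
E
```

```text
time_s: 3.6
position: [0.5727, 0.0519, 0.1729]
tool_rot: [[-0.98, -0.197, -0.001], [-0.197, 0.98, 0.0], [0.001, 0.0, -1.0]]
ft_force: [0.7, 0.0, 1.2]
grip_width: 0.0857
gripper_force: 0.0
```

View pics/g1.png

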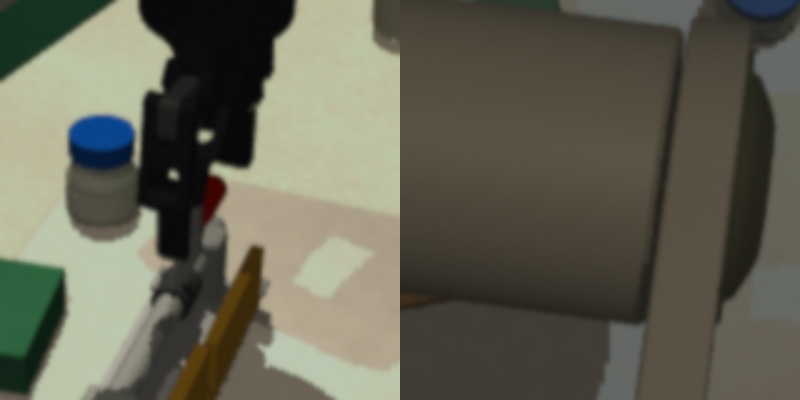

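The side view shows the near finger in front of the knob, which sits to its right at the expected offset. The jar and carton are clear, so I'll close.

```bash
python3 -m jog '[{"linear":[0,0,0],"roll":0},{"linear":[0,0,0],"roll":0},{"linear":[0,0,0],"roll":0},{"linear":[0,0,0],"roll":0},{"linear":[0,0,0],"roll":0},{"linear":[0,0,0],"roll":0},{"linear":[0,0,0],"roll":0},{"linear":[0,0,0],"roll":0},{"linear":[0,0,0],"roll":0},{"linear":[0,0,0],"roll":0},{"linear":[0,0,0],"roll":0},{"linear":[0,0,0],"roll":0}]' -1 30
python3 -m jog '[{"linear":[0,0.05,0],"roll":0},{"linear":[0,0.05,0],"roll":0},{"linear":[0,0.05,0],"roll":0},{"linear":[0,0.05,0],"roll":0},{"linear":[0,0.05,0],"roll":0},{"linear":[0,0,0],"roll":0},{"linear":[0,0,0],"roll":0}]'
```

```text
time_s: 4.7
position: [0.5731, 0.0514, 0.1733]
tool_rot: [[-0.98, -0.197, 0.001], [-0.197, 0.98, -0.001], [-0.001, -0.001, -1.0]]
ft_force: [-1.2, -2.8, 6.3]
grip_width: 0.0293
gripper_force: 32.5
time_s: 5.28
position: [0.5711, 0.061, 0.1733]
tool_rot: [[-0.98, -0.197, 0.001], [-0.197, 0.98, -0.001], [-0.0, -0.001, -1.0]]
ft_force: [-1.6, -3.7, 5.5]
grip_width: 0.0295
gripper_force: 32.5
```

```bash
python3 -m jog '[{"linear":[0,0.1,0],"roll":0},{"linear":[0,0.1,0],"roll":0},{"linear":[0,0.1,0],"roll":0},{"linear":[0,0.1,0],"roll":0},{"linear":[0,0.1,0],"roll":0},{"linear":[0,0.1,0],"roll":0},{"linear":[0,0,0],"roll":0},{"linear":[0,0,0],"roll":0},{"linear":[0,0,0],"roll":0}]'
python3 -m jog '[{"linear":[0.126,0,0.034],"roll":0},{"linear":[0.126,0,0.034],"roll":0},{"linear":[0.12,0,0.053],"roll":0},{"linear":[0.12,0,0.053],"roll":0},{"linear":[0,0,0],"roll":0},{"linear":[0,0,0],"roll":0}]'
```

```text
time_s: 6.03
position: [0.5662, 0.0849, 0.1734]
tool_rot: [[-0.98, -0.197, 0.0], [-0.197, 0.98, -0.0], [-0.0, -0.0, -1.0]]
ft_force: [-1.9, -2.5, 6.2]
grip_width: 0.0292
gripper_force: 32.6
time_s: 6.53
position: [0.5468, 0.0809, 0.166]
tool_rot: [[-0.98, -0.197, -0.0], [-0.197, 0.98, -0.0], [0.0, -0.0, -1.0]]
ft_force: [2.2, -1.9, 4.6]
grip_width: 0.029
gripper_force: 33.2
```

```bash
python3 -m jog '[{"linear":[0.11,0,0.07],"roll":0},{"linear":[0.11,0,0.07],"roll":0},{"linear":[0.1,0,0.086],"roll":0},{"linear":[0.1,0,0.086],"roll":0},{"linear":[0.08,0,0.092],"roll":0},{"linear":[0.08,0,0.092],"roll":0},{"linear":[0,0,0],"roll":0},{"linear":[0,0,0],"roll":0}]'
python3 - <<'E'
from h import *
a,b=[optics.get_image(n) for n in("side","top")]
cv2.imwrite("pics/g2.png",np.hstack([cv2.resize(a[170:330,260:420],(400,400)),cv2.resize(b[220:380,170:330],(400,400))])[...,::-1])
E
```

```text
time_s: 7.2
position: [0.524, 0.0762, 0.146]
tool_rot: [[-0.98, -0.197, -0.001], [-0.197, 0.98, -0.001], [0.001, -0.0, -1.0]]
ft_force: [0.0, -4.7, 3.6]
grip_width: 0.0295
gripper_force: 34.5
```

View pics/g2.png

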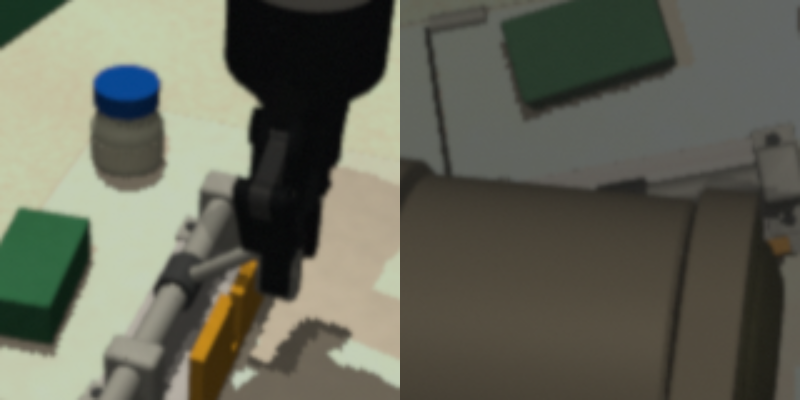

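The picture shows the handle held and leaning over the strip. Its stem runs from the collar at about (183,272) in the left crop, and the notch is ahead at (237,295). I'll slide on, then creep.

```bash
python3 -m jog '[{"linear":[0,0.07,0],"roll":0},{"linear":[0,0.07,0],"roll":0},{"linear":[0,0.07,0],"roll":0},{"linear":[0,0.07,0],"roll":0},{"linear":[0,0.07,0],"roll":0},{"linear":[0,0,0],"roll":0},{"linear":[0,0,0],"roll":0}]'
python3 -m jog '[{"linear":[0,0.025,0],"roll":0},{"linear":[0,0.025,0],"roll":0},{"linear":[0,0,0],"roll":0},{"linear":[0,0,0],"roll":0}]'
```

```text
time_s: 7.88
position: [0.5211, 0.0904, 0.1461]
tool_rot: [[-0.98, -0.197, -0.001], [-0.197, 0.98, 0.0], [0.001, 0.0, -1.0]]
ft_force: [-1.6, -1.9, 4.0]
grip_width: 0.0291
gripper_force: 34.6
time_s: 8.22
position: [0.5208, 0.092, 0.1461]
tool_rot: [[-0.98, -0.197, -0.001], [-0.197, 0.98, -0.0], [0.001, -0.0, -1.0]]
ft_force: [-1.5, -5.0, 3.9]
grip_width: 0.0293
gripper_force: 34.6
```

```bash
python3 -m jog '[{"linear":[0,0.025,0],"roll":0},{"linear":[0,0,0],"roll":0},{"linear":[0,0,0],"roll":0}]'
python3 -m jog '[{"linear":[0,0.025,0],"roll":0},{"linear":[0,0,0],"roll":0},{"linear":[0,0,0],"roll":0}]'
```

```text
time_s: 8.47
position: [0.5206, 0.0929, 0.1461]
tool_rot: [[-0.98, -0.197, -0.001], [-0.197, 0.98, -0.0], [0.001, -0.0, -1.0]]
ft_force: [-2.1, -4.7, 4.3]
grip_width: 0.0291
gripper_force: 34.6
time_s: 8.72
position: [0.5204, 0.0939, 0.1461]
tool_rot: [[-0.98, -0.197, -0.001], [-0.197, 0.98, -0.0], [0.001, -0.0, -1.0]]
ft_force: [-2.3, -5.0, 4.2]
grip_width: 0.0293
gripper_force: 34.6
```

```bash
python3 -m jog '[{"linear":[0,0.02,0],"roll":0},{"linear":[0,0,0],"roll":0},{"linear":[0,0,0],"roll":0}]' | sed -n '2p;4p'
python3 -m jog '[{"linear":[0,0.015,0],"roll":0},{"linear":[0,0,0],"roll":0},{"linear":[0,0,0],"roll":0}]'| sed -n '2p;4p'
```

```text
position: [0.5202, 0.0947, 0.1461]
ft_force: [-1.7, -5.5, 4.0]
position: [0.5201, 0.0952, 0.1461]
ft_force: [-1.5, -5.4, 4.6]
```

```bash
python3 -m jog '[{"linear":[0,0.015,0],"roll":0},{"linear":[0,0,0],"roll":0},{"linear":[0,0,0],"roll":0}]' | sed -n '2p;4p'
```

```text
position: [0.52, 0.0958, 0.1461]
ft_force: [-1.6, -4.9, 5.1]
```

```bash
python3 -m jog '[{"linear":[0,0.015,0],"roll":0},{"linear":[0,0,0],"roll":0},{"linear":[0,0,0],"roll":0}]' | sed -n '2p;4p'
```

```text
position: [0.5199, 0.0964, 0.1461]
ft_force: [-1.2, -4.8, 5.2]
```

```bash
python3 -m jog '[{"linear":[0,0.015,0],"roll":0},{"linear":[0,0,0],"roll":0},{"linear":[0,0,0],"roll":0}]' | sed -n '2p;4p'
```

```text
position: [0.5197, 0.097, 0.1461]
ft_force: [-3.1, -5.2, 4.5]
```

```bash
python3 -m jog '[{"linear":[0,0.015,0],"roll":0},{"linear":[0,0,0],"roll":0},{"linear":[0,0,0],"roll":0}]' | sed -n '2p;4p'
```

```text
position: [0.5196, 0.0976, 0.1461]
ft_force: [-2.1, -4.7, 4.3]
```

```bash
python3 -m jog '[{"linear":[0,0.015,0],"roll":0},{"linear":[0,0,0],"roll":0},{"linear":[0,0,0],"roll":0}]' | sed -n '2p;4p'
```

```text
position: [0.5195, 0.0981, 0.1461]
ft_force: [-1.9, -5.1, 4.3]
```

```bash
python3 - <<'E'
from h import *
a=optics.get_image("side")
cv2.imwrite("pics/g3.png",cv2.resize(a[220:340,290:410],(600,600),interpolation=2)[...,::-1])
E
```

```text
(no output)
```

View pics/g3.png

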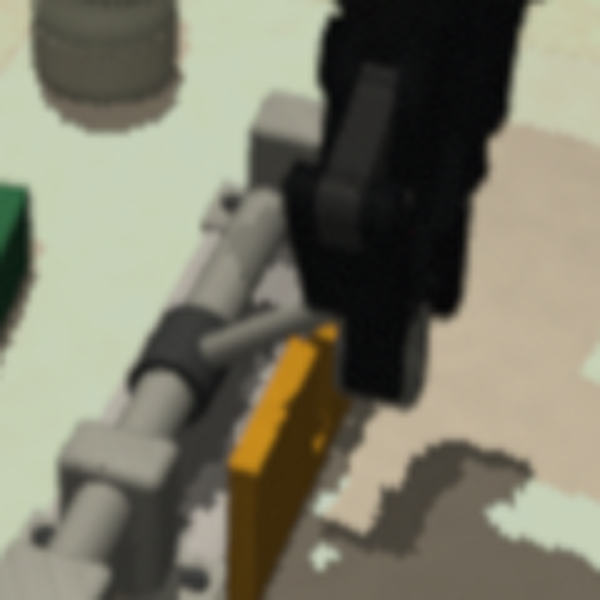

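The stem is right at the notch, near crop (320,325), and hasn't yet touched the taller part. I'll keep creeping.

```bash
python3 -m jog '[{"linear":[0,0.02,0],"roll":0},{"linear":[0,0,0],"roll":0},{"linear":[0,0,0],"roll":0}]' | sed -n '2p;4p'
```

```text
position: [0.5194, 0.0987, 0.1462]
ft_force: [-2.0, -6.7, 4.8]
```

```bash
python3 -m jog '[{"linear":[0,0.02,0],"roll":0},{"linear":[0,0,0],"roll":0},{"linear":[0,0,0],"roll":0}]' | sed -n '2p;4p'
```

```text
position: [0.5194, 0.0991, 0.1462]
ft_force: [-0.7, -9.3, 4.9]
```

```bash
python3 -m jog '[{"linear":[0,0.02,0],"roll":0},{"linear":[0,0,0],"roll":0},{"linear":[0,0,0],"roll":0}]' | sed -n '2p;4p'
```

```text
position: [0.5194, 0.0995, 0.1463]
ft_force: [-1.0, -10.0, 5.8]
```

Contact: the force rose from 5 to 10 N at y of about 0.0985. I'll back off about 1.5 mm to centre the stem in the notch.

```bash
python3 -m jog '[{"linear":[0,-0.04,0],"roll":0},{"linear":[0,-0.03,0],"roll":0},{"linear":[0,0,0],"roll":0},{"linear":[0,0,0],"roll":0}]' | sed -n '2p;4p'
```

```text
position: [0.5196, 0.0988, 0.1463]
ft_force: [-2.5, 0.5, 5.6]
```

```bash
python3 -m jog '[{"linear":[0,-0.04,0],"roll":0},{"linear":[0,0,0],"roll":0},{"linear":[0,0,0],"roll":0}]' | sed -n '2p;4p'
python3 -m jog '[{"linear":[0,-0.02,0],"roll":0},{"linear":[0,0,0],"roll":0},{"linear":[0,0,0],"roll":0}]' | sed -n '2p;4p'
```

```text
position: [0.5197, 0.0976, 0.1462]
ft_force: [-2.9, 3.2, 5.4]
position: [0.5198, 0.0971, 0.1462]
ft_force: [-1.8, 4.3, 6.0]
```

```bash
python3 -m jog '[{"linear":[0,-0.02,0],"roll":0},{"linear":[0,0,0],"roll":0},{"linear":[0,0,0],"roll":0}]' | sed -n '2p;4p'
python3 -m jog '[{"linear":[0.03,0,0.044],"roll":0},{"linear":[0.03,0,0.044],"roll":0},{"linear":[0.03,0,0.044],"roll":0},{"linear":[0,0,0],"roll":0},{"linear":[0,0,0],"roll":0}]' | sed -n '2p;4p'
```

```text
position: [0.52, 0.0963, 0.1462]
ft_force: [-2.3, 4.0, 6.5]
position: [0.5164, 0.0955, 0.1408]
ft_force: [-2.1, 4.4, 5.1]
```

```bash
python3 -m jog '[{"linear":[0.028,0,0.044],"roll":0},{"linear":[0,0,0],"roll":0},{"linear":[0,0,0],"roll":0}]' | sed -n '2p;4p'
```

```text
position: [0.5154, 0.0952, 0.139]
ft_force: [-3.2, 4.3, 4.0]
```

```bash
python3 -m jog '[{"linear":[0.027,0,0.045],"roll":0},{"linear":[0,0,0],"roll":0},{"linear":[0,0,0],"roll":0}]' | sed -n '2p;4p'
```

```text
position: [0.5144, 0.0948, 0.1373]
ft_force: [-2.0, 3.9, 3.9]
```

```bash
python3 -m jog '[{"linear":[0.026,0,0.046],"roll":0},{"linear":[0,0,0],"roll":0},{"linear":[0,0,0],"roll":0}]' | sed -n '2p;4p'
```

```text
position: [0.5134, 0.0945, 0.1354]
ft_force: [-1.5, 5.1, 4.4]
```

```bash
python3 -m jog '[{"linear":[0.021,0,0.048],"roll":0},{"linear":[0.021,0,0.048],"roll":0},{"linear":[0,0,0],"roll":0},{"linear":[0,0,0],"roll":0}]' | sed -n '2p;4p'
```

```text
position: [0.5116, 0.0939, 0.1314]
ft_force: [-3.1, 4.2, 3.1]
```

```bash
python3 -m jog '[{"linear":[0.019,0,0.05],"roll":0},{"linear":[0.019,0,0.05],"roll":0},{"linear":[0,0,0],"roll":0},{"linear":[0,0,0],"roll":0}]' | sed -n '2p;4p'
```

```text
position: [0.5101, 0.0935, 0.1274]
ft_force: [-2.5, 3.6, 3.9]
```

```bash
python3 -m jog '[{"linear":[0.017,0,0.05],"roll":0},{"linear":[0.017,0,0.05],"roll":0},{"linear":[0,0,0],"roll":0},{"linear":[0,0,0],"roll":0}]' | sed -n '2p;4p'
```

```text
position: [0.5088, 0.0931, 0.1234]
ft_force: [-2.3, 4.0, 3.5]
```

```bash
python3 -m jog '[{"linear":[0.013,0,0.05],"roll":0},{"linear":[0.012,0,0.05],"roll":0},{"linear":[0.01,0,0.05],"roll":0},{"linear":[0.009,0,0.05],"roll":0},{"linear":[0,0,0],"roll":0},{"linear":[0,0,0],"roll":0}]' | sed -n '2p;4p'
```

```text
position: [0.507, 0.0927, 0.1154]
ft_force: [-4.4, 2.8, 5.4]
```

```bash
python3 -m jog '[{"linear":[0.007,0,0.05],"roll":0},{"linear":[0.006,0,0.05],"roll":0},{"linear":[0.005,0,0.05],"roll":0},{"linear":[0,0,0],"roll":0},{"linear":[0,0,0],"roll":0}]' | sed -n '2p;4p'
```

```text
position: [0.5062, 0.0926, 0.1093]
ft_force: [-4.1, 3.8, 3.1]
```

```bash
python3 -m jog '[{"linear":[0.002,0,0.04],"roll":0},{"linear":[0.001,0,0.04],"roll":0},{"linear":[0,0,0],"roll":0},{"linear":[0,0,0],"roll":0}]' | sed -n '2p;4p'
```

```text
position: [0.506, 0.0925, 0.1061]
ft_force: [-4.1, 3.1, 4.2]
```

```bash
python3 -m jog '[{"linear":[0,0,0.04],"roll":0},{"linear":[0,0,0],"roll":0},{"linear":[0,0,0],"roll":0}]' | sed -n '2p;4p'
```

```text
position: [0.5059, 0.0925, 0.1045]
ft_force: [-4.0, 3.5, 4.1]
```

```bash
python3 -m jog '[{"linear":[0,0,0.03],"roll":0},{"linear":[0,0,0],"roll":0},{"linear":[0,0,0],"roll":0}]' | sed -n '2p;4p'
```

```text
position: [0.5059, 0.0925, 0.1033]
ft_force: [-4.2, 2.3, 4.8]
```

```bash
python3 -m jog '[{"linear":[0,0,0.03],"roll":0},{"linear":[0,0,0],"roll":0},{"linear":[0,0,0],"roll":0}]' | sed -n '2p;4p'
```

```text
position: [0.5059, 0.0925, 0.1021]
ft_force: [-4.9, 3.4, 4.2]
```

```bash
python3 - <<'E'
from h import *
a=optics.get_image("side")
cv2.imwrite("pics/g4.png",cv2.resize(a[220:340,290:410],(600,600),interpolation=2)[...,::-1])
E
```

```text
(no output)
```

View pics/g4.png

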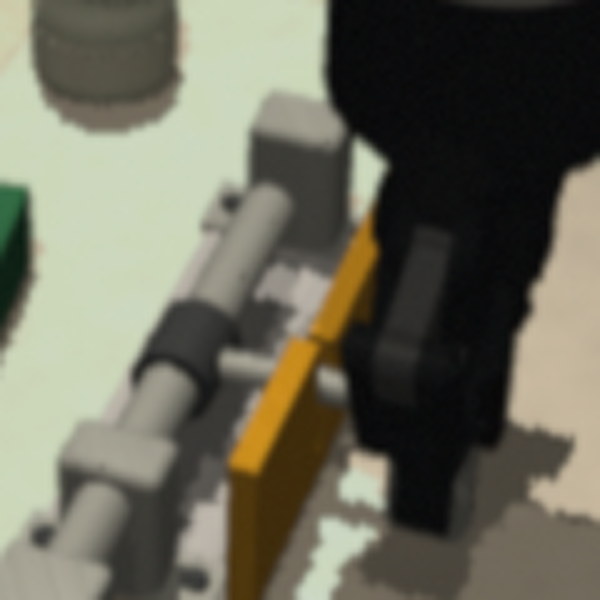

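The stem now passes through the notch, re-emerging near crop (330,385), and is almost level. A little more to reach the stop.

```bash
python3 -m jog '[{"linear":[0,0,0.02],"roll":0},{"linear":[0,0,0],"roll":0},{"linear":[0,0,0],"roll":0}]' | sed -n '2p;4p'
```

```text
position: [0.5059, 0.0925, 0.1013]
ft_force: [-5.3, 3.8, 4.5]
```

```bash
python3 -m jog '[{"linear":[0,0,0.02],"roll":0},{"linear":[0,0,0],"roll":0},{"linear":[0,0,0],"roll":0}]' | sed -n '2p;4p'
```

```text
position: [0.5059, 0.0925, 0.1005]
ft_force: [-5.4, 3.3, 4.0]
```

```bash
python3 -m jog '[{"linear":[0,0,0.02],"roll":0},{"linear":[0,0,0],"roll":0},{"linear":[0,0,0],"roll":0}]' | sed -n '2p;4p'
```

```text
position: [0.506, 0.0925, 0.0998]
ft_force: [-4.7, 2.8, 4.6]
```

```bash
python3 -m jog '[{"linear":[0,0,0.02],"roll":0},{"linear":[0,0,0.02],"roll":0},{"linear":[0,0,0],"roll":0},{"linear":[0,0,0],"roll":0}]' | sed -n '2p;4p'
```

```text
position: [0.506, 0.0925, 0.0981]
ft_force: [-3.4, 3.7, 5.1]
```

```bash
python3 -m jog '[{"linear":[0,0,0.02],"roll":0},{"linear":[0,0,0],"roll":0},{"linear":[0,0,0],"roll":0}]' | sed -n '2p;4p'
```

```text
position: [0.5061, 0.0925, 0.0974]
ft_force: [-4.5, 3.3, 3.2]
```

```bash
python3 -m jog '[{"linear":[0,0,0],"roll":0},{"linear":[0,0,0],"roll":0},{"linear":[0,0,0],"roll":0},{"linear":[0,0,0],"roll":0},{"linear":[0,0,0],"roll":0},{"linear":[0,0,0],"roll":0},{"linear":[0,0,0],"roll":0},{"linear":[0,0,0],"roll":0},{"linear":[0,0,0],"roll":0},{"linear":[0,0,0],"roll":0}]' 1
python3 -m jog '[{"linear":[0,0,-0.2],"roll":0},{"linear":[0,0,-0.2],"roll":0},{"linear":[0,0,-0.4],"roll":0},{"linear":[0,0,-0.4],"roll":0},{"linear":[0,0,-0.4],"roll":0},{"linear":[0,0,-0.4],"roll":0},{"linear":[0,0,-0.4],"roll":0},{"linear":[0,0,-0.4],"roll":0},{"linear":[0,-0.4,0],"roll":0},{"linear":[0,-0.4,0],"roll":0},{"linear":[0,-0.4,0],"roll":0},{"linear":[0,-0.4,0],"roll":0}]'
python3 -m jog '[{"linear":[0,-0.5,0],"roll":0},{"linear":[0,-0.5,0],"roll":0},{"linear":[0,-0.5,0],"roll":0},{"linear":[0,-0.5,0],"roll":0},{"linear":[0,-0.5,0],"roll":0},{"linear":[0,-0.5,0],"roll":0},{"linear":[0,-0.5,0],"roll":0},{"linear":[0,-0.5,0],"roll":0},{"linear":[0,0,0],"roll":0},{"linear":[0,0,0],"roll":0}]'
python3 - <<'E'
from h import *
a,b=[optics.get_image(n) for n in("side","top")]
r1,r2=red(a),red(b);print(r1,r2); k,e=tri(r1[0],r2[0]);y=np.radians(11.35);d=k[:2]-[.5616,.0808]
print(k,e,d@[[np.cos(y),-np.sin(y)],[np.sin(y),np.cos(y)]])
cv2.imwrite("pics/g5.png",np.hstack([cv2.resize(a[190:350,270:430],(400,400)),cv2.resize(b[220:380,170:330],(400,400))])[...,::-1])
E
```

```text
time_s: 18.73
position: [0.5067, 0.0922, 0.0976]
tool_rot: [[-0.98, -0.197, 0.0], [-0.197, 0.98, -0.0], [-0.0, -0.0, -1.0]]
ft_force: [-0.3, -0.1, -0.3]
grip_width: 0.0854
gripper_force: 0.0
time_s: 19.73
position: [0.5195, 0.0288, 0.2107]
tool_rot: [[-0.98, -0.197, 0.001], [-0.197, 0.98, -0.0], [-0.001, -0.001, -1.0]]
ft_force: [0.1, 0.4, 0.1]
grip_width: 0.0855
gripper_force: 0.0
time_s: 20.57
position: [0.5508, -0.128, 0.2102]
tool_rot: [[-0.981, -0.196, 0.001], [-0.196, 0.981, -0.0], [-0.0, -0.0, -1.0]]
ft_force: [-1.0, 0.0, 1.0]
grip_width: 0.0853
gripper_force: 0.0
(array([377.57386364, 302.74431818]), array([370, 294,  15,  21, 176], dtype=int32)) (array([252.55688623, 360.70658683]), array([242, 356,  22,  11, 167], dtype=int32))
[0.50885508 0.09263998 0.12429388] 0.0005475930784297583 [-0.04938327  0.02198873]
```

View pics/g5.png

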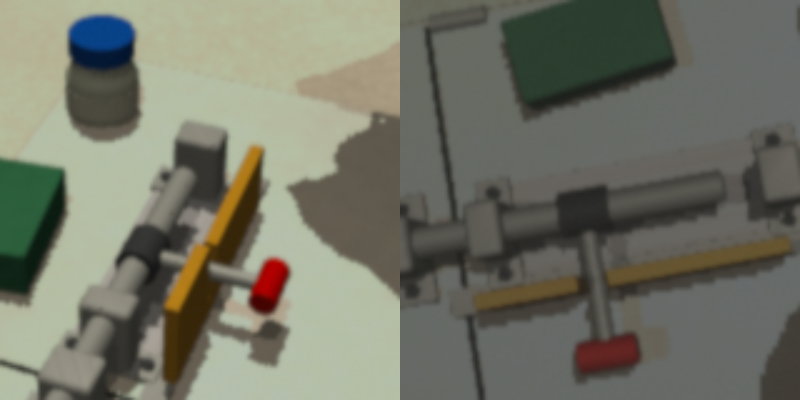

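The handle lies level through the notch. The triangulated knob height is 0.124 m, against 0.122 m at level and 0.130 m at 1.45 rad. The jar and carton look undisturbed and the gripper is clear, so I'm handing in.

```bash
python3 -c "
from rig import env
print(env.close_job())"
```

```text
the job is handed in; nothing more can be done
None
```

I slid the bolt across, felt the notch, turned the handle down level into it, released it and handed in at about 21 s; no verdict came back, but the last images showed the handle lying in the notch and the jar and carton apparently where they were.

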